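Draw the push stick out of the half-open tool till

ROBOT

A 7-joint arm with a two-finger parallel gripper is mounted at the origin on a cart in front of the work surface, level with it; the furniture and walls round the work are solid. World frame = base frame: x ahead of the robot, y to its left, z up, the work surface at z = 0. Lengths are in m, angles in degrees, forces in N, time in s.
With the tool pointing down it reaches from about 0.4 to 0.875 m from the base axis. Payload 6.5 kg.
Tool frame: the origin (TCP) lies at the very end of the fingers, on their centre line; the grasp point (between the pads) lies 19 mm behind it (robot.pinch_z is the distance from the TCP to the grasp point, in m); z points along the fingers, y is the line along which they close (so a half turn about z gives the same grasp; the last joint's range is limited). The gripper opens to 88 mm and grips with 3 to 60 N. Pads are 18 mm wide; open, the fingers measure 123 mm over their backs; the gripper's body (75 mm by 187 mm) begins 45 mm behind the grasp point.
Start: joints at [-69.282, 30.733, -0.252, 88.115, 0.149, 61.152, -4.079], TCP at [0.27, 0.591, 0.239] pointing down, gripper open.
Joint ranges: [-154.64, 154.64], [-21.42, 123.67], [-72.66, 72.17], [13.99, 137.28], [-74.86, 254.86], [10.95, 109.41], [-158.01, 158.01]. Speed limits (degrees/s): [136.94, 136.94, 180, 180, 180, 180, 180].

INTERFACE

Orientations are given as a 3x3 rotation matrix whose columns are the frame's x, y, z axes.
In Python, from rig import robot, vision gives the robot as it stands.
- The arm moves only by the tool play_rows, never from a script. Its argument "commands" is one flat list of numbers, 4 for each row, row after row: the shift along the tool's x, y, z in m, then the turn about the tool's z in degrees. In form: [tx, ty, tz, spin, tx, ty, tz, spin, ...]. A call has 1 to 5 rows; each row is the pose to reach, as a shift and turn from the pose commanded when the call began, along the tool's axes at that moment; what a row does not reach only later rows make up. A row lasts 1/12 s, in which the tool goes at most 41.7 mm and 7.16 degrees, less where a joint would pass 70% of its speed; a pose out of reach is approached as far as the arm can. A call with a gripper value outside its range is refused whole. "grip" is the closure in counts, from 0 (fully open) to 255 (shut), set as the call begins (left out, the last holds). The fingers move at their own pace and stop on an object; "force" is the grip in N (left out, the last holds). Time passes only in rows, so rows that repeat a pose let the fingers close. It gives the time, the measured TCP pose, the force, the opening and the grip force at its end, in the units of the state.
- robot.get_state(): the state, without advancing time (a new reading comes with each control period).
- vision.camera(name): name is "scene" or "top" or "wrist"; returns a dict with "image" (420x560x3 uint8, red, green, blue), "camera_matrix" (3x3 intrinsics, pixels), "rvec" (rotation vector, rad) and "tvec" (3), from world to camera coordinates, as OpenCV has them. Camera axes: x right, y down, z forward; pixel columns grow to the right and rows downward; lengths in m; the calibration is good to about 2 mm. A picture is of the moment at which its call begins. There is no depth.
- robot.finish_job(): hands the job in; it is judged then, once.
The state is a dict: "t": time; "joint_positions": joint angles; "joint_velocities": joint speeds; "effort": joint torques, N m; "ee_pos": TCP position; "tool_rot": TCP orientation; "ft_force": force on the tool from outside, world axes, zero at the start; "wrist_torque": the same for the moment, N m; "opening": finger opening in m; "gripper_force": force on a finger pad.
Only numpy, scipy, OpenCV 4.12 (cv2) and the standard library are available. Lean on these libraries where they do the work, as an engineer would, in place of code of your own. Each camera call takes 0.05 s, during which the arm holds its last target. There are 200 camera calls.

TASK

Take the wooden push stick out of the shallow tool till: the till's sliding cover is stuck part-way and must stay as it is, so bring up the end that points to the short fixed cover (the wide end) first and draw it out on the slant through the gap between the two covers, without forcing it against the till and without shifting the small offcut lying beside it. Finish still holding the stick in the gripper, steady, with all of it at least 5 cm above the top of the till; do not put it down.

Things in the scene. Friction and masses are not known exactly. Their poses are not given: they have to be found in the camera images.
- till: Shallow pale wooden box fixed to the bench, 180 (x) x 360 (y) mm outside, 56 high; walls 10 mm, floor 6 mm thick. Origin: centre of underside; y along its length. Two 6 mm cover boards span its width, undersides 50 mm and tops 56 mm above the bench: a short fixed one at the +y end, a longer sliding one (dark pull strip 6 mm high on it) at the -y end. Between them is an opening 155 to 175 mm long.
- lid_edge (a point): Middle of the sliding cover's top edge on the side of the opening (till frame: x = 0, y = -40 mm minus the joint value, z = 56 mm). The pull strip lies 115 to 125 mm from it, away from the opening.
- fixed_cover_edge (a point): Middle of the fixed cover's top edge on the side of the opening (till frame: x = 0, y = 115 mm, z = 56 mm). The cover runs from here to the inside of the end wall at y = 170 mm.
- till_lid (a joint): How far the sliding cover stands open from its least opening, in m, 0 to 0.02 (moves to the till's -y). It is jammed and does not slide under ordinary forces.
- stick_mid (a point): Middle of the brown wooden push stick (244 mm long, 12 thick, about 90 g), half-way through its thickness. It lies flat on the till's floor, roughly along the till, its ends under the covers. Axes: y along the stick to its wide end, z up. From y = -75 to 30 mm the shaft is 26 mm wide, centred here. It balances within 15 mm of here.
- stick_wide_end (a point): Middle of the wide end of the push stick (46 mm wide, from x = -28 to +18 mm of the stick_mid frame), 122 mm from stick_mid; it lies under or near the fixed cover.
- stick_narrow_end (a point): Middle of the narrow end of the push stick (23 mm wide), 122 mm from stick_mid; it lies under the sliding cover.
- offcut_mid (a point): Centre of a small wooden offcut, 28 x 70 x 19 mm, lying on the till's floor near its +x wall, beside the stick; a bystander.

How it is judged:
By the outcome, as a careful person would: the job done as asked, in the order asked, and still so for the second after the job is handed in, while the arm keeps its last pose, push and grip.
It also fails if it takes over 45 s, if anything falls off the work surface, if the arm or the gripper's body presses on something with over 40 N, if the wrist force passes 120 N, or if a joint passes its speed limit or range.

## Working session

There is one attempt and no reset: what is moved stays moved. The work goes in short steps, Python scripts to look and compute and a tool call to move; the robot and the scene stay as the last step left them, time stands still between calls to the robot, and variables do not carry over. Pictures are saved under pics/ and viewed, at most 10 in all, crops included, and the job is handed in when it is done.

Besides the shell and the picture viewer there is one more tool, called after "Request:" as name(argument=value, ...), one argument or row to a line, values as JSON. play_rows: Moves the arm, as the interface text tells. Its arguments: {"type":"object","properties":{"commands":{"type":"array"},"grip":{"type":"number"},"force":{"type":"number"}},"required":["commands"]}

```bash
mkdir -p pics; ls; python3 - <<'E'
from rig import robot, vision
import cv2
for n in ("top","scene"):
    c=vision.camera(n); cv2.imwrite(f"pics/{n}0.png",c["image"][:,:,::-1]); print(n,c["camera_matrix"].tolist(),c["rvec"],c["tvec"])
s=robot.get_state(); print(s)
E
```

```text
pics
top [[470.75656239951024, 0.0, 273.18690154869546], [0.0, 470.75656239951024, 203.35464995134421], [0.0, 0.0, 1.0]] [ 2.12206718 -2.12512486  0.20071779] [-0.25270154  0.496351    0.82366241]
scene [[456.54950441136856, 0.0, 282.4449811737255], [0.0, 456.54950441136856, 211.78284301265396], [0.0, 0.0, 1.0]] [ 1.98391809 -0.65691867  0.42831589] [-0.55660467  0.0836351   0.79439641]
{'t': 0.1, 'joint_positions': array([-69.28224887,  30.77250242,  -0.25297043,  88.16427437,
         0.1492084 ,  61.15142996,  -4.08059768]), 'joint_velocities': array([-0.03112373, -0.02284628,  0.16880028, -0.15651655, -0.00923878,
        0.07632453, -0.09398715]), 'effort': array([ 2.67832213e-03, -5.72081709e+01,  9.94005203e-01, -2.52232397e+01,
       -5.61295648e-02,  1.34015552e-02,  5.55782867e-05]), 'ee_pos': array([0.26946066, 0.59091637, 0.23793949]), 'tool_rot': array([[-9.09897581e-01,  4.14832646e-01, -5.16479911e-04],
       [ 4.14832948e-01,  9.09896444e-01, -1.44436982e-03],
       [-1.29228520e-04, -1.52848149e-03, -9.99998824e-01]]), 'ft_force': array([ 0.32279348, -0.22437715,  0.38401266]), 'wrist_torque': array([0.0217298 , 0.0434791 , 0.03938191]), 'gripper_force': 0.0, 'opening': 0.08824610238616057}
```

View pics/top0.png

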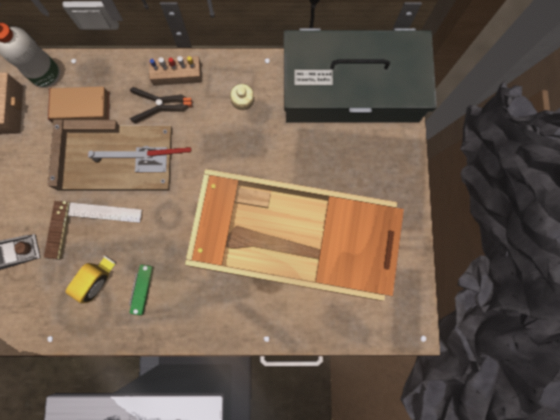

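View pics/scene0.png

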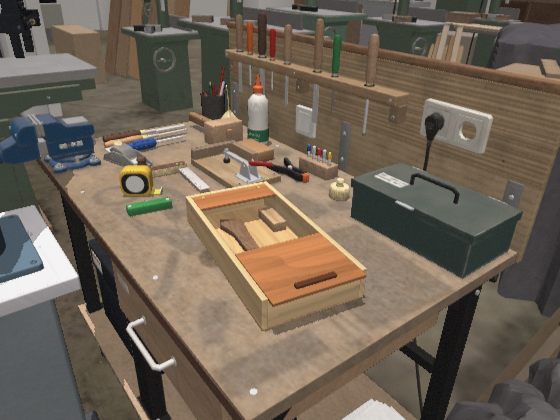

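```bash
python3 - <<'E'
import cv2
i=cv2.imread("pics/top0.png")[160:310,180:410]
i=cv2.resize(i,None,fx=3.45,fy=3.45,interpolation=cv2.INTER_CUBIC); print(i.shape)
cv2.imwrite("pics/crop0.png",i)
E
```

```text
(518, 794, 3)
```

View pics/crop0.png

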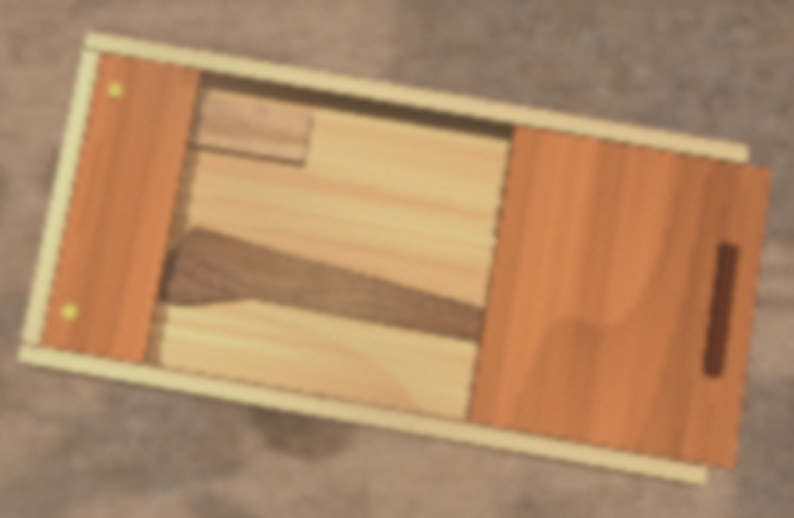

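```bash
cat > h.py <<'E'
import numpy as np, cv2
def ray(c,uv,z):
    R=cv2.Rodrigues(np.array(c["rvec"],float))[0]; t=np.array(c["tvec"],float).ravel(); K=np.array(c["camera_matrix"])
    uv=np.atleast_2d(uv).astype(float); d=np.c_[uv,np.ones(len(uv))]@np.linalg.inv(K).T@R; o=-R.T@t
    return o+d*((z-o[2])/d[:,2])[:,None]
def proj(c,P):
    return cv2.projectPoints(np.array(P,float).reshape(-1,1,3),c["rvec"],c["tvec"],c["camera_matrix"],None)[0].reshape(-1,2)
E
python3 - <<'E'
from h import *
from rig import vision
from scipy.optimize import least_squares
np.set_printoptions(precision=4,suppress=True)
c=vision.camera("top"); im=c["image"]
f=lambda l:np.array(l)/3.45+[180,160]
cor=f([(87,33),(18,355),(750,147),(706,483)])
W=ray(c,cor,.056); print(W, np.linalg.norm(W[0]-W[1]),np.linalg.norm(W[0]-W[2]))
fe=ray(c,f([(200,70),(148,362)]),.056); le=ray(c,f([(514,125),(470,420)]),.056)
L=np.array([[.09,.18],[-.09,.18]])
# till pose from +y corners and cover edge
def T(p,q): 
    a=p[2]; return np.array(q)@np.array([[np.cos(a),np.sin(a)],[-np.sin(a),np.cos(a)]])+p[:2]
M=np.array([[.09,.18],[-.09,.18],[.08,.115],[-.08,.115],[.09,-.18],[-.09,-.18]])
obs=np.r_[W[:2],fe,W[2:]][:,:2]
r=least_squares(lambda p:(T(p,M)-obs).ravel(),[.5,0,0],loss='soft_l1',f_scale=.003)
p=r.x; print("till",p,np.degrees(p[2])); print("res",T(p,M)-obs)
inv=lambda w:(w[:,:2]-p[:2])@np.array([[np.cos(p[2]),-np.sin(p[2])],[np.sin(p[2]),np.cos(p[2])]])
print("lid edge till",inv(le)); print("offcut",inv(ray(c,f([(205,90),(312,115),(305,165),(190,148)]),.025)))
# rectified view of opening at stick top z=.018: rows -> x (up), cols -> y (left +)
S=4000/1000 # px per mm
g=np.array([[[ .09-v/400/10*4/ 1 if 0 else .09-v/3000, .13-u/3000] for u in range(0,600)] for v in range(0,540)])
w=T(p,g.reshape(-1,2)); uv=proj(c,np.c_[w,np.full(len(w),.018)]).astype(np.float32).reshape(540,600,2)
rc=cv2.remap(im,uv[...,0],uv[...,1],cv2.INTER_CUBIC)
np.save("till.npy",p)
for x in range(0,600,60): cv2.line(rc,(x,0),(x,6),(255,0,0),1)
for y in range(0,540,60): cv2.line(rc,(0,y),(6,y),(255,0,0),1)
cv2.imwrite("pics/rect.png",rc[:,:,::-1])
E
```

```text
[[ 0.5582 -0.1275  0.056 ]
 [ 0.3862 -0.0961  0.056 ]
 [ 0.4953 -0.4807  0.056 ]
 [ 0.3208 -0.4494  0.056 ]] 0.17478900359334018 0.35876923004458156
till [ 0.4399 -0.2886 -0.1775] -10.167838057165339
res [[ 0.0021  0.0001]
 [-0.0031  0.0006]
 [ 0.0013 -0.0011]
 [-0.001   0.0022]
 [ 0.0014 -0.001 ]
 [-0.0012 -0.0005]]
lid edge till [[ 0.0783 -0.0542]
 [-0.0787 -0.0557]]
offcut [[0.0748 0.1146]
 [0.0712 0.0538]
 [0.043  0.0527]
 [0.0412 0.1166]]
```

View pics/rect.png

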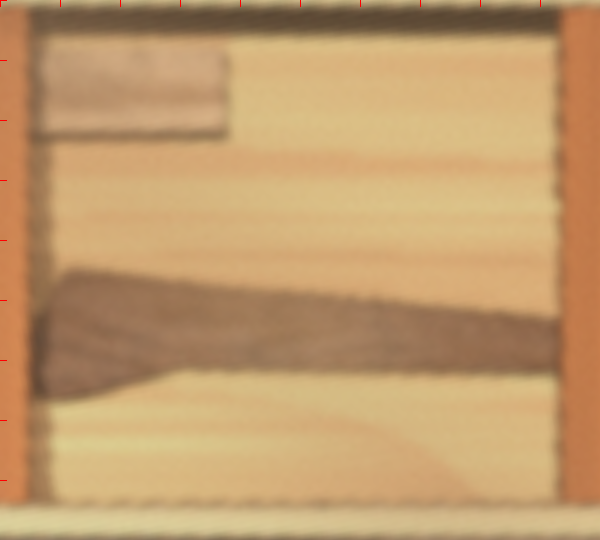

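The top view shows the till turned about -10°, with the fixed cover on the left (+y) and the stick's wide end near crop pixel (180,265). The offcut is at crop pixel (250,125), well clear of the stick. In the rectified view (3 px/mm), the stick at till y≈50 spans x≈-6 to -34. I'm moving toward it now.

Request:
play_rows(
  commands=[-0.0318,-0.0242,0,0,-0.0636,-0.0484,0,0,-0.0954,-0.0726,0,0,-0.1272,-0.0968,0,0,-0.159,-0.121,0,0],
  grip=80,
  force=4,
)

```text
t: 0.57
ee_pos: [0.3646, 0.4134, 0.2385]
tool_rot: [[-0.91, 0.415, -0.0], [0.415, 0.91, -0.0], [-0.0, -0.0, -1.0]]
ft_force: [1.1, -0.7, 0.8]
opening: 0.0607
gripper_force: 0.0
```

Request:
play_rows(
  commands=[-0.0318,-0.0242,0,0,-0.0636,-0.0484,0,0,-0.0954,-0.0726,0,0,-0.1272,-0.0968,0,0,-0.159,-0.121,0,0],
)

```text
t: 0.98
ee_pos: [0.459, 0.2374, 0.2388]
tool_rot: [[-0.91, 0.415, -0.0], [0.415, 0.91, 0.0], [0.0, 0.0, -1.0]]
ft_force: [0.2, 0.2, 1.0]
opening: 0.0604
gripper_force: 0.0
```

Request:
play_rows(
  commands=[0,0,0,7,0,0,0,14,0,0,0,21,0,0,0,28,0,0,0,35],
)

```text
t: 1.4
ee_pos: [0.4585, 0.2391, 0.2386]
tool_rot: [[-0.502, 0.865, -0.0], [0.865, 0.502, -0.0], [0.0, -0.0, -1.0]]
ft_force: [0.1, 0.0, -0.0]
opening: 0.0602
gripper_force: 0.0
```

Request:
play_rows(
  commands=[0,0,0,7,0,0,0,14,0,0,0,21,0,0,0,28,0,0,0,35],
)

```text
t: 1.82
ee_pos: [0.4584, 0.2392, 0.2385]
tool_rot: [[0.085, 0.996, -0.0], [0.996, -0.085, -0.0], [-0.0, -0.0, -1.0]]
ft_force: [0.3, 0.0, -0.3]
opening: 0.0605
gripper_force: 0.0
```

Request:
play_rows(
  commands=[0,0,0,5,0,0,0,8.7,0,0,0,8.7],
)

```text
t: 2.07
ee_pos: [0.4584, 0.2393, 0.2385]
tool_rot: [[0.231, 0.973, -0.0], [0.973, -0.231, -0.0], [-0.0, -0.0, -1.0]]
ft_force: [-1.3, 0.2, -0.8]
opening: 0.0603
gripper_force: 0.0
```

Request:
play_rows(
  commands=[-0.039,0.0068,0,0,-0.078,0.0136,0,0,-0.117,0.0204,0,0,-0.156,0.0272,0,0,-0.195,0.034,0,0],
)

```text
t: 2.48
ee_pos: [0.4466, 0.04, 0.2388]
tool_rot: [[0.226, 0.974, 0.0], [0.974, -0.226, 0.0], [0.0, 0.0, -1.0]]
ft_force: [1.5, -0.3, -0.2]
opening: 0.0604
gripper_force: 0.0
```

Request:
play_rows(
  commands=[-0.039,0.0068,0,0,-0.078,0.0136,0,0,-0.117,0.0204,0,0,-0.156,0.0272,0,0,-0.195,0.034,0,0],
)

```text
t: 2.9
ee_pos: [0.4352, -0.1577, 0.2389]
tool_rot: [[0.226, 0.974, 0.0], [0.974, -0.226, 0.0], [0.0, 0.0, -1.0]]
ft_force: [0.8, -0.4, 0.2]
opening: 0.0606
gripper_force: 0.0
```

Request:
play_rows(
  commands=[-0.04,0.007,0,0,-0.079,0.0135,0,0,-0.079,0.0135,0,0,-0.079,0.0135,0,0],
)

```text
t: 3.23
ee_pos: [0.4299, -0.2382, 0.2387]
tool_rot: [[0.232, 0.973, -0.0], [0.973, -0.232, -0.001], [-0.001, -0.0, -1.0]]
ft_force: [0.3, 0.4, 0.4]
opening: 0.0602
gripper_force: 0.0
```

```bash
python3 - <<'E'
from rig import vision, robot
import cv2
c=vision.camera("wrist"); cv2.imwrite("pics/w1.png",c["image"][:,:,::-1])
import pickle; pickle.dump({k:c[k] for k in c},open("w1.pkl","wb")); print(robot.get_state()["ee_pos"])
E
```

```text
[ 0.43044966 -0.23608872  0.23849727]
```

View pics/w1.png

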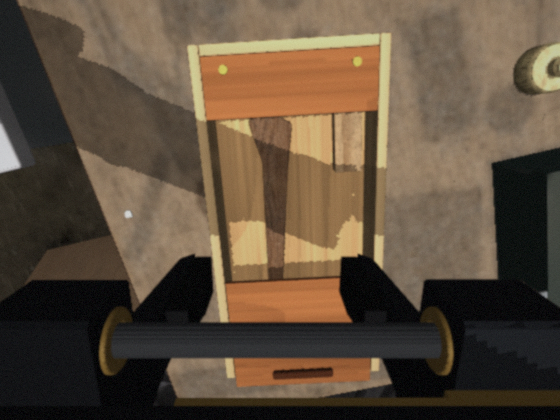

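The wrist view shows the stick running from about (250–292, row 120) down to (267–285, row 275). The offcut is at (333–365, 112–170), well to the right of it.

```bash
python3 - <<'E'
from h import *
import pickle
np.set_printoptions(precision=4,suppress=True)
c=pickle.load(open("w1.pkl","rb")); p=np.load("till.npy"); im=c["image"].astype(int)
inv=lambda w:(w[:,:2]-p[:2])@np.array([[np.cos(p[2]),-np.sin(p[2])],[np.sin(p[2]),np.cos(p[2])]])
g=cv2.cvtColor(c["image"],cv2.COLOR_RGB2GRAY).astype(int); hsv=cv2.cvtColor(c["image"],cv2.COLOR_RGB2HSV).astype(int)
print("till corners",inv(ray(c,[(190,46),(390,35)],.056)), "fixed edge",inv(ray(c,[(207,120),(379,110)],.056)),"lid",inv(ray(c,[(225,283),(340,277)],.056)))
for r in range(122,280,10):
    sat=hsv[r,220:325,2]; d=np.diff(cv2.GaussianBlur(hsv[r:r+1,225:325,2].astype(np.float32),(3,1),0)[0])
    a=d[15:48].argmin()+240; b=d[48:85].argmax()+274
    P=ray(c,[(a,r),(b,r)],.018); t=inv(P); print(r,a,b,t[:,0].round(4),t[:,1].mean().round(4),"mid",P.mean(0)[:2])
E
```

```text
till corners [[-0.087   0.1798]
 [ 0.0885  0.1784]] fixed edge [[-0.0794  0.1163]
 [ 0.0808  0.116 ]] lid [[-0.0798 -0.0537]
 [ 0.0441 -0.0537]]
122 248 290 [-0.0444 -0.0006] 0.1099 mid [ 0.4372 -0.1765]
132 250 291 [-0.0431 -0.    ] 0.0997 mid [ 0.4363 -0.1867]
142 254 291 [-0.0397 -0.0005] 0.0892 mid [ 0.4359 -0.1973]
152 258 290 [-0.0362 -0.002 ] 0.0786 mid [ 0.435  -0.2079]
162 261 289 [-0.0338 -0.0036] 0.0679 mid [ 0.4335 -0.2185]
172 261 288 [-0.0345 -0.0052] 0.057 mid [ 0.4305 -0.229 ]
182 262 288 [-0.0342 -0.0057] 0.0459 mid [ 0.4284 -0.2399]
192 262 287 [-0.035  -0.0074] 0.0347 mid [ 0.4252 -0.2507]
202 263 287 [-0.0347 -0.0079] 0.0232 mid [ 0.4231 -0.262 ]
212 263 286 [-0.0355 -0.0096] 0.0116 mid [ 0.4198 -0.2732]
222 264 286 [-0.0352 -0.0102] -0.0003 mid [ 0.4176 -0.2849]
232 265 285 [-0.0348 -0.0119] -0.0124 mid [ 0.4147 -0.2967]
242 265 285 [-0.0357 -0.0125] -0.0246 mid [ 0.4119 -0.3086]
252 265 284 [-0.0365 -0.0143] -0.0371 mid [ 0.4084 -0.3207]
262 266 285 [-0.0362 -0.0138] -0.05 mid [ 0.4065 -0.3334]
272 267 284 [-0.0359 -0.0156] -0.063 mid [ 0.4035 -0.3461]
```

Request:
play_rows(
  commands=[0,-0.001,0.038,0,0,-0.001,0.076,0,0,-0.001,0.114,0,0,-0.001,0.152,0,0,-0.001,0.185,0],
)

```text
t: 3.7
ee_pos: [0.4299, -0.2328, 0.0515]
tool_rot: [[0.224, 0.975, -0.001], [0.975, -0.224, 0.002], [0.002, -0.001, -1.0]]
ft_force: [0.3, 0.2, 0.6]
opening: 0.0601
gripper_force: 0.0
```

Request:
play_rows(
  commands=[0,0,0.012,0,0,0,0.024,0,0,0,0.034,0,0,0,0.04,0,0,0,0.044,0],
)

```text
t: 4.12
ee_pos: [0.4307, -0.2357, 0.0101]
tool_rot: [[0.228, 0.974, 0.001], [0.974, -0.228, -0.0], [-0.0, 0.002, -1.0]]
ft_force: [-0.1, 0.8, -0.2]
opening: 0.0604
gripper_force: 0.0
```

Request:
play_rows(
  commands=[0,0,0,0,0,0,0,0],
)

```text
t: 4.28
ee_pos: [0.4304, -0.2359, 0.0104]
tool_rot: [[0.228, 0.974, 0.001], [0.974, -0.228, -0.0], [-0.0, 0.001, -1.0]]
ft_force: [1.0, -0.3, -0.1]
opening: 0.0606
gripper_force: 0.0
```

Request:
play_rows(
  commands=[0,-0.001,0.0015,0,0,-0.001,0.0015,0,0,-0.001,0.0015,0,0,-0.001,0.0015,0,0,-0.001,0.0015,0],
  grip=255,
  force=6,
)

```text
t: 4.7
ee_pos: [0.429, -0.2355, 0.0084]
tool_rot: [[0.228, 0.974, 0.0], [0.974, -0.228, -0.0], [-0.0, 0.0, -1.0]]
ft_force: [0.6, 0.1, 0.3]
opening: 0.0293
gripper_force: 0.0
```

Request:
play_rows(
  commands=[0,0,0,0,0,0,0,0,0,0,0,0,0,0,0,0,0,0,0,0],
)

```text
t: 5.12
ee_pos: [0.429, -0.2355, 0.0083]
tool_rot: [[0.228, 0.974, 0.0], [0.974, -0.228, -0.0], [-0.0, 0.0, -1.0]]
ft_force: [0.3, -0.9, 2.7]
opening: 0.0273
gripper_force: 6.0
```

Request:
play_rows(
  commands=[0,0,-0.002,0,0,0,-0.004,0,-0.004,0,-0.004,0,-0.008,0,-0.004,0,-0.012,0,-0.004,0],
)

```text
t: 5.53
ee_pos: [0.4259, -0.2476, 0.0122]
tool_rot: [[0.229, 0.974, -0.0], [0.974, -0.229, -0.0], [-0.0, -0.0, -1.0]]
ft_force: [0.9, 0.3, -0.9]
opening: 0.0273
gripper_force: 6.0
```

Request:
play_rows(
  commands=[-0.005,0,0,0,-0.01,0,0,0,-0.015,0,0,0,-0.018,0,0,0,-0.018,0,0,0],
)

```text
t: 5.95
ee_pos: [0.4217, -0.2658, 0.0123]
tool_rot: [[0.23, 0.973, 0.0], [0.973, -0.23, -0.001], [-0.001, 0.0, -1.0]]
ft_force: [-0.5, -0.6, -1.2]
opening: 0.0272
gripper_force: 6.0
```

Request:
play_rows(
  commands=[0,0,-0.003,0,0,0,-0.006,0,0,0,-0.009,0,0,0,-0.012,0,0,0,-0.012,0],
)

```text
t: 6.37
ee_pos: [0.4225, -0.2646, 0.0249]
tool_rot: [[0.228, 0.974, 0.001], [0.974, -0.228, -0.0], [-0.0, 0.001, -1.0]]
ft_force: [-0.0, 0.3, -0.9]
opening: 0.0273
gripper_force: 6.0
```

```bash
python3 - <<'E'
from rig import vision, robot
import cv2, numpy as np
a=vision.camera("wrist")["image"]; b=vision.camera("scene")["image"][150:340,150:400]
b=cv2.resize(b,None,fx=2,fy=2)
o=np.zeros((440,800,3),np.uint8); o[:330,:440]=cv2.resize(a,(440,330)); bb=cv2.resize(b,(355,270)); o[:270,442:797]=bb
cv2.imwrite("pics/m1.png",o[:,:,::-1])
E
```

```text
(no output)
```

View pics/m1.png

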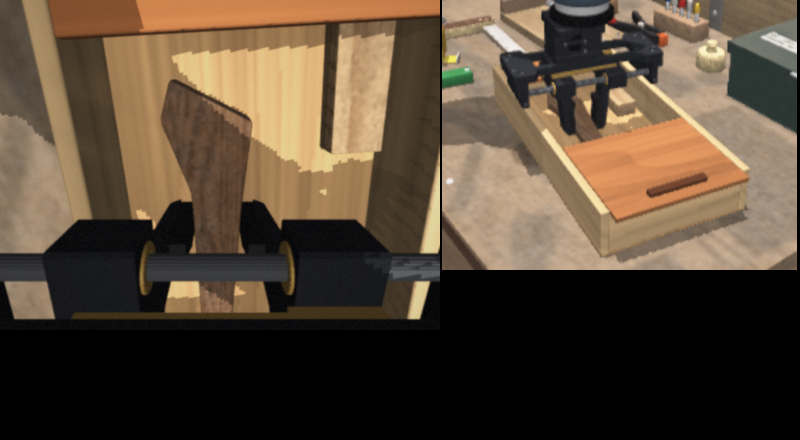

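```bash
cat >> h.py <<'E'
def tilt(uv,uvname="wrist",L=None):
    from rig import vision, robot
    c=vision.camera(uvname); s=robot.get_state(); R=s["tool_rot"]; e=s["ee_pos"]
    for z in np.arange(0.02,0.14,0.01):
        P=ray(c,uv,z); q=(P-e)@R; print(round(z,3),q.round(4).tolist())
E
python3 - <<'E'
from h import *
p=np.load("till.npy"); a=p[2]
# right corner & left corner initial in tool frame at grasp
T=lambda x,y:np.array([p[0]+x*np.cos(a)-y*np.sin(a),p[1]+x*np.sin(a)+y*np.cos(a)])
R=np.array([[.228,.974],[.974,-.228]]); e=np.array([.429,-.2355])
for q in [(0,.107),(-.0444,.112)]: print("init tool xy",(T(*q)-e)@R)
tilt([(219,104),(318,155)])
E
```

```text
init tool xy [0.05763666 0.01714595]
init tool xy [ 0.06030145 -0.02746993]
0.02 [[0.0766, -0.0239, 0.0043], [0.0551, 0.0186, 0.0043]]
0.03 [[0.0765, -0.0223, -0.0057], [0.0564, 0.0174, -0.0057]]
0.04 [[0.0763, -0.0207, -0.0157], [0.0577, 0.0162, -0.0157]]
0.05 [[0.0762, -0.0192, -0.0257], [0.059, 0.0149, -0.0257]]
0.06 [[0.076, -0.0176, -0.0357], [0.0602, 0.0137, -0.0357]]
0.07 [[0.0758, -0.016, -0.0457], [0.0615, 0.0125, -0.0457]]
0.08 [[0.0757, -0.0144, -0.0557], [0.0628, 0.0112, -0.0557]]
0.09 [[0.0755, -0.0128, -0.0657], [0.064, 0.01, -0.0657]]
0.1 [[0.0754, -0.0112, -0.0757], [0.0653, 0.0088, -0.0757]]
0.11 [[0.0752, -0.0096, -0.0857], [0.0666, 0.0075, -0.0857]]
0.12 [[0.0751, -0.008, -0.0957], [0.0679, 0.0063, -0.0957]]
0.13 [[0.0749, -0.0064, -0.1057], [0.0691, 0.005, -0.1057]]
```

Request:
play_rows(
  commands=[0,0,0,0,0,0,0,0,0,0,0,0,0,0,0,0,0,0,0,0],
  force=3,
)

```text
t: 6.93
ee_pos: [0.422, -0.2646, 0.0242]
tool_rot: [[0.228, 0.974, -0.0], [0.974, -0.228, 0.0], [0.0, -0.0, -1.0]]
ft_force: [-0.0, -0.6, -0.8]
opening: 0.0271
gripper_force: 3.0
```

```bash
python3 - <<'E'
from rig import vision, robot
import cv2
a=vision.camera("wrist")["image"]; cv2.imwrite("pics/w2.png",cv2.resize(a[90:330,150:370],(660,560)[:2])[:,:,::-1])
b=cv2.imread("pics/m1.png")
g=cv2.cvtColor(cv2.resize(a,(440,330)),cv2.COLOR_RGB2GRAY).astype(int); g0=cv2.cvtColor(b[:330,:440],cv2.COLOR_BGR2GRAY).astype(int)
d=abs(g-g0); print(d[70:200,150:260].mean(), d.mean())
# corner tracking
t=b[100:145,225:270]; r=cv2.matchTemplate(cv2.resize(a,(440,330))[:,:,::-1].copy(),t,cv2.TM_CCOEFF_NORMED); print(cv2.minMaxLoc(r), "was (225,100)")
E
```

```text
2.1436363636363636 3.3496831955922866
(-0.8668803572654724, 0.9917418956756592, (25, 273), (225, 100)) was (225,100)
```

Request:
play_rows(
  commands=[0,0,-0.004,0,0,0,-0.008,0,0,0,-0.012,0,0,0,-0.016,0,0,0,-0.018,0],
)

```text
t: 7.4
ee_pos: [0.4223, -0.2649, 0.043]
tool_rot: [[0.229, 0.974, 0.001], [0.974, -0.229, -0.0], [-0.0, 0.001, -1.0]]
ft_force: [-0.2, 0.5, -1.7]
opening: 0.0274
gripper_force: 3.0
```

Request:
play_rows(
  commands=[0,0,-0.002,0,0,0,-0.004,0,0,0,-0.006,0,0,0,-0.006,0,0,0,-0.006,0],
)

```text
t: 7.82
ee_pos: [0.422, -0.2646, 0.0483]
tool_rot: [[0.228, 0.974, 0.0], [0.974, -0.228, 0.0], [0.0, 0.0, -1.0]]
ft_force: [0.1, -0.7, -0.2]
opening: 0.0273
gripper_force: 3.0
```

```bash
python3 - <<'E'
from rig import vision, robot
import cv2
a=vision.camera("wrist")["image"]; b=cv2.imread("pics/m1.png"); a2=cv2.resize(a,(440,330))[:,:,::-1].copy()
t=b[100:145,225:270]
for s in (.9,1,1.1,1.2): print(s,cv2.minMaxLoc(cv2.matchTemplate(a2,cv2.resize(t,None,fx=s,fy=s),cv2.TM_CCOEFF_NORMED))[1::2])
print(robot.get_state()["ft_force"],robot.get_state()["wrist_torque"])
E
```

```text
0.9 (0.9239807724952698, (230, 106))
1 (0.9367332458496094, (227, 103))
1.1 (0.9486263394355774, (224, 101))
1.2 (0.9513171315193176, (222, 100))
[-0.5104189  -0.515999   -0.28526288] [-0.02883233  0.03411052 -0.00041941]
```

The forces are tiny and the wide end is getting bigger in the wrist view, so it is pivoting up gently. I'll keep lifting.

Request:
play_rows(
  commands=[0,0,-0.002,0,0,0,-0.004,0,0,0,-0.006,0,0,0,-0.008,0,0,0,-0.01,0],
)

```text
t: 8.28
ee_pos: [0.422, -0.2647, 0.0585]
tool_rot: [[0.229, 0.974, 0.0], [0.974, -0.229, -0.0], [-0.0, 0.0, -1.0]]
ft_force: [0.0, -0.3, -0.4]
opening: 0.0269
gripper_force: 3.0
```

```bash
python3 - <<'E'
from rig import vision, robot
import cv2, numpy as np
a=vision.camera("wrist")["image"]; b=vision.camera("scene")["image"][150:340,150:400]
o=np.zeros((400,800,3),np.uint8); o[:330,:440]=cv2.resize(a,(440,330)); o[:270,442:797]=cv2.resize(b,(355,270))
cv2.imwrite("pics/m2.png",o[:,:,::-1]); s=robot.get_state(); print(s["ee_pos"],s["ft_force"])
E
```

```text
[ 0.42219168 -0.26475577  0.05859567] [-0.19147439 -0.42832411 -0.0932402 ]
```

View pics/m2.png

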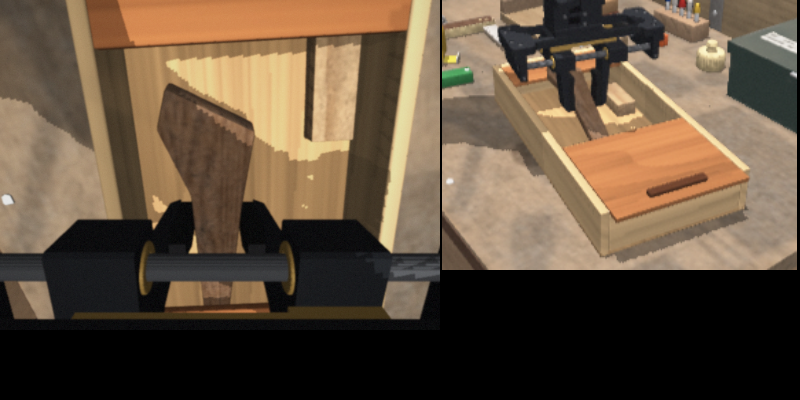

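Request:
play_rows(
  commands=[0.008,0,-0.0016,0,0.016,0,-0.0032,0,0.024,0,-0.0048,0,0.032,0,-0.0064,0,0.04,0,-0.008,0],
)

```text
t: 8.8
ee_pos: [0.4314, -0.2244, 0.0664]
tool_rot: [[0.228, 0.974, 0.0], [0.974, -0.228, 0.0], [0.0, -0.0, -1.0]]
ft_force: [-0.3, 0.3, -0.7]
opening: 0.0275
gripper_force: 3.0
```

```bash
python3 - <<'E'
from rig import vision, robot
import cv2, numpy as np
a=vision.camera("wrist")["image"]; b=vision.camera("scene")["image"][150:340,150:400]
o=np.zeros((400,800,3),np.uint8); o[:330,:440]=cv2.resize(a,(440,330)); o[:270,442:797]=cv2.resize(b,(355,270))
cv2.imwrite("pics/m3.png",o[:,:,::-1]); s=robot.get_state(); print(s["ee_pos"],s["ft_force"])
E
```

```text
[ 0.43177658 -0.22366393  0.06632125] [-0.45809486  0.25934919 -2.00969845]
```

View pics/m3.png

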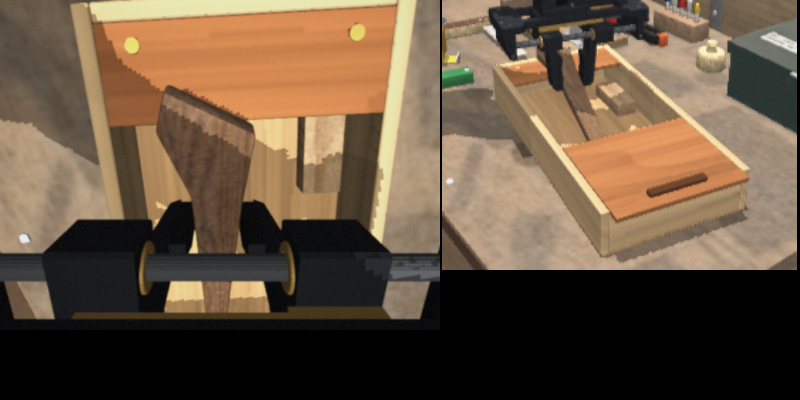

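The wide end now sits above the fixed cover, with its corner at pixel (170,88). The offcut at (300–345,118–190) hasn't moved. I'll carry on along the slant.

Request:
play_rows(
  commands=[0.009,0,-0.0019,0,0.018,0,-0.0038,0,0.027,0,-0.0057,0,0.036,0,-0.0076,0,0.045,0,-0.0095,0],
)

```text
t: 9.32
ee_pos: [0.4416, -0.1808, 0.0759]
tool_rot: [[0.228, 0.974, 0.0], [0.974, -0.228, 0.0], [0.0, 0.0, -1.0]]
ft_force: [0.7, 0.6, -0.4]
opening: 0.0277
gripper_force: 3.0
```

Request:
play_rows(
  commands=[0.009,0,-0.0019,0,0.018,0,-0.0038,0,0.027,0,-0.0057,0,0.032,0,-0.007,0,0.032,0,-0.007,0],
)

```text
t: 9.73
ee_pos: [0.4493, -0.1492, 0.0829]
tool_rot: [[0.227, 0.974, 0.0], [0.974, -0.227, 0.001], [0.001, 0.0, -1.0]]
ft_force: [-1.2, 0.6, -1.0]
opening: 0.0272
gripper_force: 3.0
```

Request:
play_rows(
  commands=[0,0,0,0,0,0,0,0,0,0,0,0],
  force=20,
)

```text
t: 9.98
ee_pos: [0.4485, -0.1513, 0.0827]
tool_rot: [[0.229, 0.973, -0.0], [0.973, -0.229, -0.0], [-0.0, -0.0, -1.0]]
ft_force: [0.5, -0.2, 0.7]
opening: 0.0265
gripper_force: 19.9
```

```bash
python3 - <<'E'
from rig import vision, robot
import cv2, numpy as np
a=vision.camera("top")["image"][160:310,150:410]; b=vision.camera("scene")["image"][100:340,130:400]
o=np.zeros((360,800,3),np.uint8); o[:231,:400]=cv2.resize(a,(400,231)); o[:355,400:799]=cv2.resize(b,(399,355))
cv2.imwrite("pics/m4.png",o[:,:,::-1]); s=robot.get_state(); print(s["ee_pos"],s["ft_force"])
E
```

```text
[ 0.44851419 -0.15123995  0.08267709] [-0.59372709  0.04225498 -1.01036237]
```

View pics/m4.png

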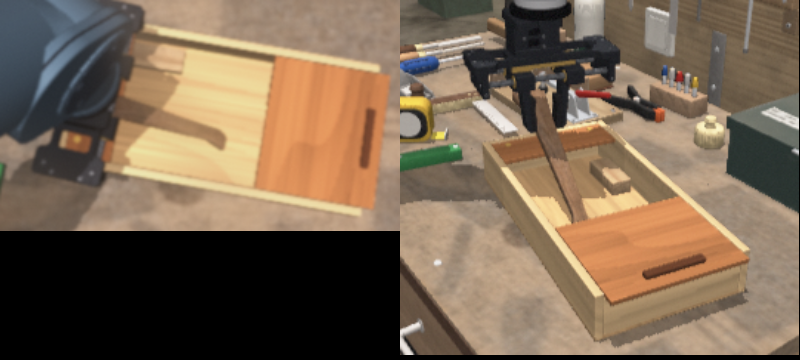

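The narrow end, at (225,145) in the top crop, is clear of the sliding cover edge at x≈260. I'll lift straight up.

Request:
play_rows(
  commands=[0,0,-0.008,0,0,0,-0.018,0,0,0,-0.03,0,0,0,-0.045,0,0,0,-0.06,0],
)

```text
t: 10.5
ee_pos: [0.4486, -0.151, 0.1441]
tool_rot: [[0.229, 0.973, 0.0], [0.973, -0.229, -0.0], [-0.0, 0.0, -1.0]]
ft_force: [0.9, 0.1, -0.7]
opening: 0.0262
gripper_force: 19.9
```

Request:
play_rows(
  commands=[0,0,-0.015,0,0,0,-0.035,0,0,0,-0.06,0,0,0,-0.085,0,0,0,-0.1,0],
)

```text
t: 10.92
ee_pos: [0.4493, -0.1515, 0.2459]
tool_rot: [[0.23, 0.973, 0.003], [0.973, -0.23, -0.0], [0.0, 0.003, -1.0]]
ft_force: [1.1, -0.3, -0.6]
opening: 0.0269
gripper_force: 19.9
```

Request:
play_rows(
  commands=[0,0,-0.008,0,0,0,-0.012,0,0,0,-0.012,0,0,0,-0.012,0,0,0,-0.012,0],
)

```text
t: 11.33
ee_pos: [0.4481, -0.1506, 0.2538]
tool_rot: [[0.229, 0.974, -0.002], [0.974, -0.229, 0.0], [-0.0, -0.002, -1.0]]
ft_force: [0.3, -0.6, -1.5]
opening: 0.0266
gripper_force: 19.9
```

Request:
play_rows(
  commands=[0,0,0,0,0,0,0,0,0,0,0,0,0,0,0,0,0,0,0,0],
)

```text
t: 11.75
ee_pos: [0.4487, -0.1508, 0.2546]
tool_rot: [[0.229, 0.974, -0.0], [0.974, -0.229, -0.0], [-0.0, -0.0, -1.0]]
ft_force: [-0.8, 0.6, -1.2]
opening: 0.0266
gripper_force: 19.9
```

```bash
python3 - <<'E'
from rig import vision, robot
import cv2, numpy as np
a=vision.camera("top")["image"][160:310,150:410]; b=vision.camera("scene")["image"][50:340,130:400]
o=np.zeros((430,800,3),np.uint8); o[:231,:400]=cv2.resize(a,(400,231)); o[:428,400:799]=cv2.resize(b,(399,428))
cv2.imwrite("pics/m5.png",o[:,:,::-1]); s=robot.get_state(); print(s["ee_pos"],s["ft_force"],s["opening"])
E
```

```text
[ 0.44870895 -0.15080192  0.25470263] [-0.77542172  0.06620982  0.14192534] 0.026670218425507264
```

View pics/m5.png

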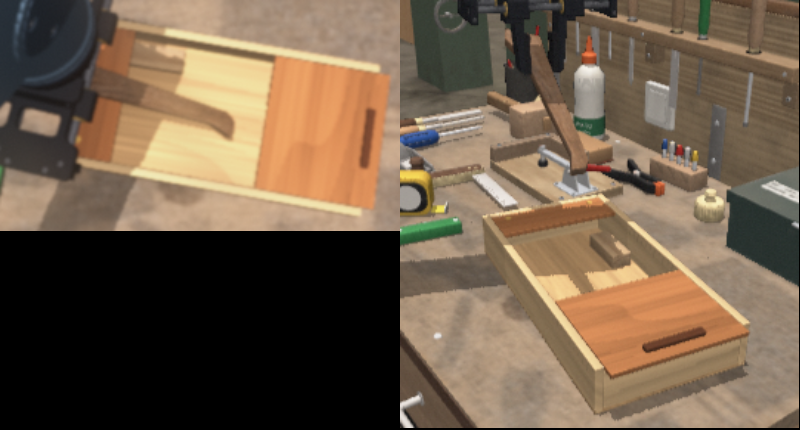

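The stick is held well above the till, with its narrow end at (580,165) in the scene view. The offcut and the sliding cover are where they started.

```bash
python3 -c "
from rig import robot
print(robot.finish_job())"
```

```text
the job is handed in; nothing more can be done
None
```

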